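# Load the vial racks into the sampler and start it

## Robot

A 6-joint arm with a two-finger parallel gripper is mounted at the origin on the work surface. World frame = base frame: x ahead of the robot, y to its left, z up, the work surface at z = 0. Lengths are in mm, angles in rad, forces in N, time in s.
With the tool pointing down it reaches from about 350 to 975 mm from the base axis. Payload 7.1 kg.
Tool frame: the origin (TCP) lies on the mounting face of the last link; the fingertips stand 182 mm ahead of it and the grasp point (between the pads) lies 163 mm ahead of it (ctrl.tip_reach is the distance from the TCP to the fingertips, in mm); z points along the fingers, y is the direction in which the jaws open and shut (so a half turn about z gives the same grasp; the last joint's range is limited). The gripper opens to 88 mm and grips with 3 to 60 N. Pads are 20 mm wide; open, the fingers measure 115 mm over their backs; the gripper's body (75 mm by 178 mm) begins 61 mm behind the grasp point.
Start: joints at [-1.147, 0.423, 1.63, -0, 1.089, -0.019], TCP at [267.809, -564.699, 404.675] pointing down, gripper open.
Joint ranges: [-3, 3], [-0.9, 2.11], [0.09, 2.58], [-1.31, 4.45], [0.11, 2.69], [-2.54, 2.54]. Speed limits (rad/s): [2.39, 2.39, 3.01, 3.14, 3.14, 3.14].

## Interface

Orientations are given as a rotation vector (axis times angle).
In Python, from workcell import ctrl gives the robot as it stands.
- The arm moves only by the tool jog_arm, never from a script. Its argument "steps" is a list that holds one entry, the list of rows, each a list of 7 numbers: the shift along the tool's x, y, z in m, then the turn, a rotation vector about the tool's x, y, z in degrees, then the gripper's target within -1 to 1 (shut at 1, half-way at 0, fully open at -1). A call has 1 to 20 rows; each row shifts and turns the commanded pose from where the row before left it, along the tool's axes as they then stand; what a row does not reach is not made up. A row lasts 1/12 s, in which the tool goes at most 41.7 mm and 7.16 degrees, less where a joint would pass 70% of its speed; a pose out of reach is approached as far as the arm can. A call is refused whole if a number of a shift passes 0.0417 or a number of a turn 7.16, either way. A call with a gripper value outside its range is refused whole. The fingers move at their own pace and stop on an object; the grip force is fixed at half the most. Time passes only in rows, so rows that do not move let the fingers close. It gives the time, the measured TCP pose, the force and the opening at its end, in the units of the state.
- ctrl.get_obs(): the state, without advancing time (a new reading comes with each control period).
- ctrl.get_image(name): name is "scene" or "side" or "wrist"; returns the picture (420x560x3 uint8, red, green, blue); there is no depth.
- ctrl.camera_info(name): a dict with "fx", "fy", "cx", "cy" (pixels), "origin" and "attitude" of the camera in the world; the wrist camera has in their place "T_tool_cam" (4x4, takes a point from camera to tool coordinates, whose origin is the TCP and whose axes are the flange's). Camera axes: x right, y down, z forward; pixel columns grow to the right and rows downward; lengths in mm; the calibration is good to about 2 mm. A picture is of the moment at which its call begins: read the wrist's pose just before it. camera_info takes no time and is no camera call.
- ctrl.close_job(): hands the job in, once; it reports no verdict.
Trained networks look in the newest picture that a camera, given by its name, has taken for a name from the list of things; names that differ only in an ending like _2 or _b are one class to them, and where a whole thing is asked for, a point or a joint stands for the part that bears it (a point fixed in the world has none). Each returns a list of dicts, best first, with "p" (0 to 1); they miss things now and then, are a little off and sometimes report something else, mostly with a low value. They report only what shows in the picture. A call takes as long as a camera call. They do not tell look-alikes from the thing itself.
- ctrl.look_for(thing, camera): "bbox" ([left, top, right, bottom] in pixels, round what is visible of it).
- ctrl.trace(thing, camera): "pixels" (420x560 bool, what is visible of it) and "bbox" ([left, top, right, bottom] in pixels, round what is visible of it).
- ctrl.landmark_of(thing, camera): "uv" ([column, row] in pixels: a listed point, or the origin of a listed thing).
The state is a dict: "t": time; "qpos": joint angles; "qvel": joint speeds; "joint_torque": joint torques, N m; "ee_pos": TCP position; "orientation": TCP orientation; "ft_force": force on the tool from outside, world axes, zero at the start; "moment": the same for the moment, N m; "width": finger opening in mm.
Only numpy, scipy, OpenCV 4.12 (cv2) and the standard library are available. Lean on these libraries where they do the work, as an engineer would, in place of code of your own. Each camera call takes 0.05 s, during which the arm holds its last target.

## Task

Load the vial sampler: from behind the last rack, push the row of four blue vial racks gently along the lane as one train, until the front rack is fully home against the end stop and all four stand tight together. Only push them: do not grip, lift or tip any rack, and touch no rack but the last. Then press the green start key on the sampler's console down and let it go, leaving the bottle, beaker, dish and loose vial on the bench where they are.

Things in the scene. Friction and masses are not known exactly. Their poses are not given: they have to be found in the camera images.
- sampler: White bench sampler, fixed, base 150 (x) by 490 mm (y). Origin on the bench (z 0), on the lane's centre line; +y runs along the lane to the end stop, z up. Aluminium lane floor 18 mm above the bench, from y -200 mm to the stop, open at the -y end and on top. Steel guide rails 6 mm wide, 10 mm above the floor, inner faces at x +-51.5 mm. Console 70 x 130 mm, 34 mm high, centred at x -104, y +125.
- stop_face (a point): Middle of the face of the dark end stop, at lane-floor height: in the sampler's frame x 0, y +150, z 18 mm. The stop is rigid and spans the lane, 32 mm high above the floor. Behind it is the white drive head, y 158 to 268 mm, top 80 mm above the bench. Axes as the sampler's.
- probe_top (a point): Top of the parked probe arm on its tower on the drive head, 158 mm above the bench: keep clear. Tower and arm lie within x -42 to +60, y 190 to 250 mm of the sampler's frame. Axes as the sampler's.
- rack1: Front rack of the row, nearest the end stop. Blue plastic block 100 mm (x) by 24 mm (y) by 36 mm high with five capped amber vials fixed in it, cap tops 54 mm above its underside; about 0.11 kg. Origin: centre of its underside, which rests on the lane floor; axes as the sampler's (y along the lane). Against the end stop its origin is at y +138 mm in the sampler's frame.
- rack2: Second rack, same as the front rack, just behind it (its origin about 24 mm further to -y; gaps in the row are at most 1 mm at the start).
- rack3: Third rack, same again, just behind the second. The filled vials want gentle handling: racks should move slowly, below 0.2 m/s.
- rack4: Last rack, same again, the farthest from the end stop: the one to push. Its flat rear face lies 12 mm to -y of its origin and is 100 mm wide and 36 mm high; the lane behind it is free for at least 70 mm. Row fully home: its origin at y about +66 mm in the sampler's frame. Sliding the row takes about 1 to 4 N; it starts 90 to 180 mm short of the stop.
- start_top (a point): Centre of the top of the green start key, a round key of 28 mm diameter in a grey housing on the console; pressed straight down. In the sampler's frame it is at x -104, y +92 mm. z is its height when up.
- start (a joint): Travel of the start key: 0 up, 0.006 m fully down; it springs back when let go. Fully down takes about 5 N.
- reagent: Amber reagent bottle, 58 mm diameter, 105 mm high, standing beside the lane's entry on the robot's side; origin at the centre of its underside. Leave alone.
- beaker: Small empty glass beaker, 56 mm diameter, 65 mm high, beyond the lane; origin at the centre of its underside. Leave alone.
- petri: Glass dish with a specimen, 90 mm diameter, 15 mm high, beyond the lane; origin at the centre of its underside. Leave alone.
- vial: Loose amber vial with a white cap, 26 mm diameter, 54 mm high, standing beside the lane on the robot's side; origin at the centre of its underside. Leave alone.
Mind the look-alikes: they are no part of the job. Leave any turquoise look-alike of the rack2 alone. What is shaped like the rack1 but yellow is not meant.

How it is judged:
By the outcome, as a careful person would: the job done as asked, in the order asked, and still so for the second after the job is handed in, with the robot touching nothing.
It also fails if it takes over 45 s, if anything falls off the work surface, if the arm or the gripper's body presses on something with over 40 N, if the wrist force passes 120 N, or if a joint passes its speed limit or range.

## Working session

There is one attempt and no reset: what is moved stays moved. The work goes in short steps, Python scripts to look and compute and a tool call to move; the robot and the scene stay as the last step left them, time stands still between calls to the robot, and variables do not carry over. Pictures are saved under pics/ and viewed, and the job is handed in when it is done.

Besides the shell and the picture viewer there is one more tool, called after "Request:" by a JSON object that holds its "fn" and its "kwargs". jog_arm: Moves the arm, as the interface text tells. Its arguments: {"type":"object","properties":{"steps":{"type":"array"}},"required":["steps"]}

```bash
mkdir -p pics
python3 - <<'E'
from workcell import ctrl
import cv2
o=ctrl.get_obs(); print(o)
for n in ["scene","side","wrist"]:
    im=ctrl.get_image(n); cv2.imwrite(f"pics/{n}0.png",im[:,:,::-1]); print(n,ctrl.camera_info(n))
E
```

```text
{'t': 0.0, 'qpos': array([-1.14699049e+00,  4.23783673e-01,  1.63066828e+00, -2.46447792e-05,
        1.08858253e+00, -1.89758071e-02]), 'qvel': array([ 0.0007114 , -0.00138849,  0.00061653,  0.00042856, -0.00151118,
       -0.00096088]), 'joint_torque': array([-3.93560940e-04, -5.44624364e+01, -2.73662496e+01,  6.43780734e-02,
        2.27545534e-02, -1.24000489e-04]), 'ee_pos': array([ 267.70592052, -564.46134959,  403.94572643]), 'orientation': array([-3.06353813e+00, -6.89560348e-01,  4.88676217e-04]), 'ft_force': array([ 0.28754677, -0.1143485 ,  0.58303201]), 'moment': array([-0.01845745,  0.03608728, -0.02629649]), 'width': 87.83610188926754}
scene {'fx': 387.00073382959664, 'fy': 387.00073382959664, 'cx': 284.66131285665455, 'cy': 204.4214951962522, 'origin': array([762.06682243, 411.14639789, 660.23936015]), 'attitude': array([-0.69014336, -2.71189839,  0.95792091])}
side {'fx': 398.75312022201064, 'fy': 398.75312022201064, 'cx': 279.82550103950774, 'cy': 211.12880074292332, 'origin': array([ 360.88430471, -638.14948328,  516.65407263]), 'attitude': array([-2.06610837,  0.30544085, -0.1800045 ])}
wrist {'fx': 350.6119578234012, 'fy': 350.6119578234012, 'cx': 279.1780954091021, 'cy': 213.74656847981703, 'T_tool_cam': array([[ 1.06820200e-04, -9.66329807e-01, -2.57306613e-01,
         6.94642715e+01],
       [ 9.99999596e-01,  3.32876509e-04, -8.34989561e-04,
         6.17717530e-01],
       [ 8.92526628e-04, -2.57306420e-01,  9.66329452e-01,
         1.96564535e+01],
       [ 0.00000000e+00,  0.00000000e+00,  0.00000000e+00,
         1.00000000e+00]])}
```

View pics/scene0.png

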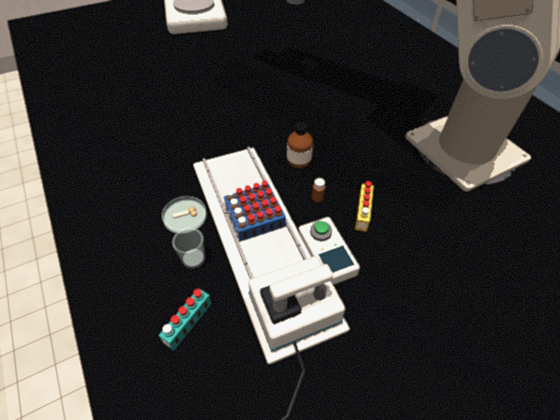

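View pics/side0.png

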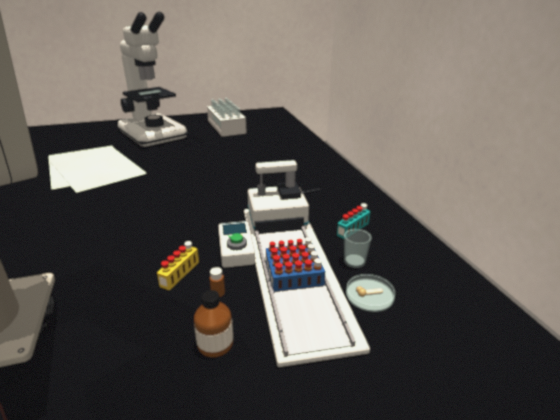

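View pics/wrist0.png

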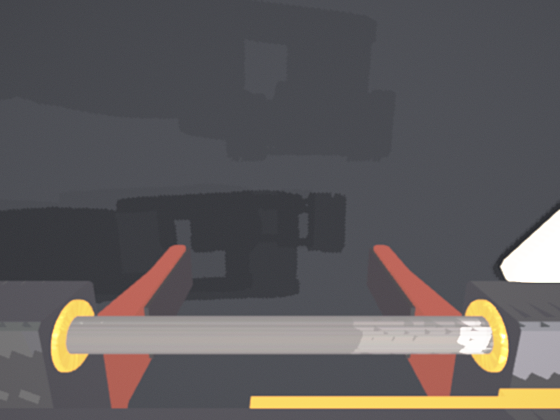

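The scene view shows the blue rack row at about (258,208), the console key at (321,230), and the drive head at (297,300). The bottle is at (300,148), the vial at (319,190), and the yellow and turquoise look-alikes are clear of the lane. The side view agrees: rack at (295,265), key at (236,240). The wrist view shows only bench.

```bash
cat > h.py <<'E'
import numpy as np
from scipy.spatial.transform import Rotation as R
from workcell import ctrl
def cam(n):
    c=ctrl.camera_info(n)
    K=np.array([[c['fx'],0,c['cx']],[0,c['fy'],c['cy']],[0,0,1]])
    if 'origin' in c: return K,np.array(c['origin']),R.from_rotvec(c['attitude']).as_matrix()
    o=ctrl.get_obs();T=np.array(c['T_tool_cam']);Rt=R.from_rotvec(o['orientation']).as_matrix()
    return K,o['ee_pos']+Rt@T[:3,3],Rt@T[:3,:3]
def proj(n,P):
    K,o,A=cam(n);q=(np.atleast_2d(P)-o)@A@K.T
    return q[:,:2]/q[:,2:]
def onplane(n,uv,z):
    K,o,A=cam(n);d=A@np.linalg.inv(K)@np.array([uv[0],uv[1],1.])
    return o+d*(z-o[2])/d[2]
def tri(obs):
    M=np.zeros((3,3));b=np.zeros(3)
    for n,uv in obs:
        K,o,A=cam(n);d=A@np.linalg.inv(K)@np.array([uv[0],uv[1],1.]);d/=np.linalg.norm(d)
        Q=np.eye(3)-np.outer(d,d);M+=Q;b+=Q@o
    return np.linalg.solve(M,b)
E
python3 - <<'E'
from h import *
for t in ["sampler","stop_face","probe_top","start_top","rack1","rack4","reagent","vial"]:
    obs=[]
    for n in ["scene","side"]:
        r=ctrl.landmark_of(t,n)
        print(t,n,[(np.round(x['uv'],1).tolist(),round(x['p'],2)) for x in r[:4]])
        if r: obs.append((n,r[0]['uv']))
    if len(obs)==2:
        P=tri(obs);print('   ',P.round(1),[ (proj(n,P)[0]-uv).round(1).tolist() for n,uv in obs])
print(ctrl.get_obs()['t'])
E
```

```text
sampler scene [([255.7, 222.3], 0.75)]
sampler side [([291.0, 277.4], 0.72), ([217.2, 341.5], 0.26)]
    [569.1 -36.5   4.7] [[0.8, -0.1], [0.9, 0.1]]
stop_face scene [([283.9, 275.9], 0.91)]
stop_face side [([276.7, 234.0], 0.78), ([291.3, 275.0], 0.24)]
    [581.6 108.3  17.5] [[0.8, -0.1], [0.7, 0.1]]
probe_top scene [([303.1, 279.4], 0.85), ([256.1, 212.4], 0.46)]
probe_top side [([276.5, 162.1], 0.87)]
    [603.1 193.  160.7] [[-1.2, 0.3], [-0.8, -0.1]]
start_top scene [([321.0, 226.1], 0.65)]
start_top side [([235.2, 237.8], 0.61)]
    [476.8  64.7  54. ] [[0.5, -0.1], [0.5, 0.1]]
rack1 scene [([257.2, 221.5], 0.9), ([361.7, 205.9], 0.89), ([252.6, 204.8], 0.75), ([261.0, 231.5], 0.72)]
rack1 side [([174.8, 275.8], 0.96), ([295.2, 275.5], 0.86), ([352.5, 229.8], 0.86), ([235.0, 237.8], 0.49)]
    [454.7 -28.   20.3] [[48.5, -21.0], [60.0, 3.5]]
rack4 scene [([257.2, 221.5], 0.9), ([361.7, 205.9], 0.89), ([252.6, 204.8], 0.75), ([261.0, 231.5], 0.72)]
rack4 side [([174.8, 275.8], 0.96), ([295.2, 275.5], 0.86), ([352.5, 229.8], 0.86), ([235.0, 237.8], 0.49)]
    [454.7 -28.   20.3] [[48.5, -21.0], [60.0, 3.5]]
reagent scene [([296.9, 160.4], 0.64)]
reagent side [([217.1, 343.2], 0.75)]
    [ 398.5 -159.8    1.1] [[0.3, -0.1], [0.5, 0.1]]
vial scene [([312.6, 199.7], 0.65), ([193.2, 258.9], 0.16)]
vial side [([219.4, 294.3], 0.65), ([366.6, 297.1], 0.29)]
    [424.9 -38.1  -2.8] [[1.6, -0.5], [1.9, 0.4]]
0.95
```

```bash
cat > fit.py <<'E'
from h import *
import cv2
from scipy.optimize import least_squares
def W(p,L):
    L=np.atleast_2d(np.array(L,float));c,s=np.cos(p[2]),np.sin(p[2])
    return np.c_[p[0]+c*L[:,0]-s*L[:,1],p[1]+s*L[:,0]+c*L[:,1],L[:,2]]
E
python3 - <<'E'
from fit import *
ob={"scene":[([0,0,0],(255.7,222.3)),([0,150,18],(283.9,275.9))],"side":[([0,0,0],(291,277.4)),([0,150,18],(276.7,234))]}
st={"scene":(321,226.1),"side":(235.2,237.8)}
def f(q):
    r=[]
    for n in ob:
        for L,uv in ob[n]: r.append(proj(n,W(q,L))[0]-uv)
        r.append(proj(n,W(q,[-104,92,q[3]]))[0]-st[n])
    return np.concatenate(r)
s=least_squares(f,[570,-37,-.08,50]);print(s.x,np.degrees(s.x[2]),s.fun.round(1))
q=s.x
for n in ["scene","side"]:
    im=cv2.imread(f"pics/{n}0.png")
    box=(150,140,370,360) if n=="scene" else (180,150,400,370)
    S=2.7;im=cv2.resize(im[box[1]:box[3],box[0]:box[2]],None,fx=S,fy=S,interpolation=cv2.INTER_CUBIC)
    def ln(Ls,c):
        p=(proj(n,W(q,Ls))-[box[0],box[1]]+.5)*S
        cv2.polylines(im,[p.astype(int)],True,c,1)
    ln([[-75,-213+0,0],[75,-213,0],[75,277,0],[-75,277,0]],(0,255,0))
    ln([[-51.5,-200,18],[51.5,-200,18],[51.5,150,18],[-51.5,150,18]],(0,255,255))
    ln([[-139,60,34],[-69,60,34],[-69,190,34],[-139,190,34]],(255,0,255))
    ln([[-104+14*np.cos(a),92+14*np.sin(a),q[3]] for a in np.linspace(0,6.2,30)],(255,255,0))
    cv2.imwrite(f"pics/fit_{n}.png",im)
E
```

```text
[ 5.68993214e+02 -3.83013174e+01 -1.00294032e-01  5.34734086e+01] -5.7464247406536355 [ 0.6  0.6  0.4  1.4  1.1 -0.8  1.1  2.5  1.3 -0.9 -0.4  0.7]
```

View pics/fit_scene.png

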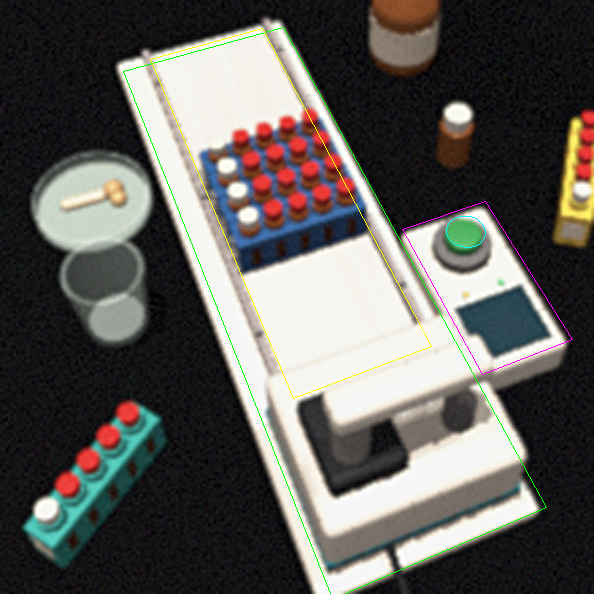

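View pics/fit_side.png

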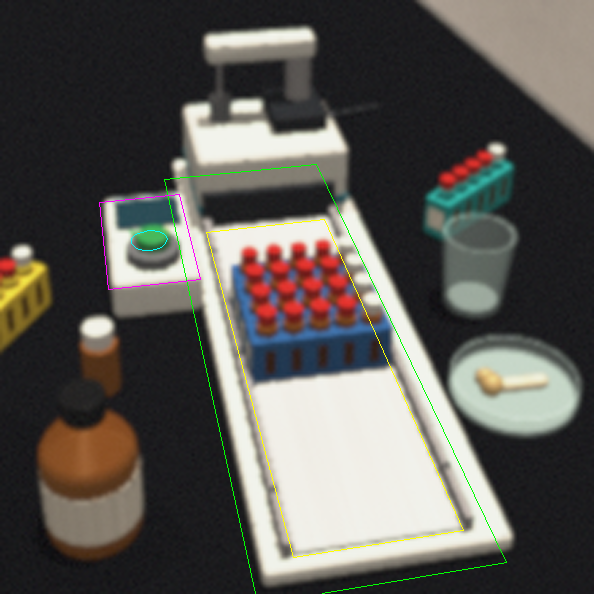

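Run:
```python
import cv2
a=cv2.imread("pics/side0.png")[215:365,240:380];b=cv2.imread("pics/scene0.png")[140:290,185:325]
cv2.imwrite("pics/z1.png",cv2.resize(a,None,fx=4,fy=4,interpolation=2));cv2.imwrite("pics/z2.png",cv2.resize(b,None,fx=4,fy=4,interpolation=2))
```

```text
(no output)
```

View pics/z1.png

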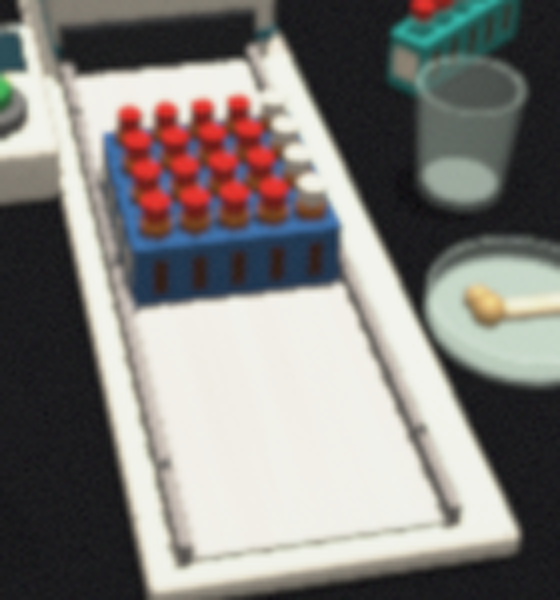

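View pics/z2.png

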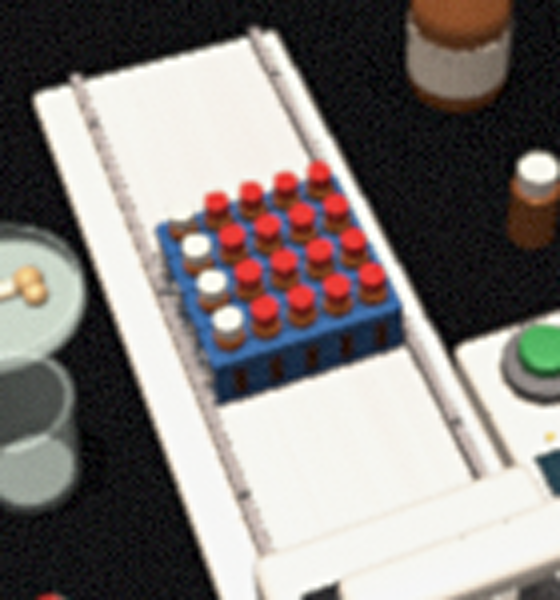

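Run:
```python
from fit import *
P={}
s=lambda u,v:(240+u/4-.4,215+v/4-.4); c=lambda u,v:(185+u/4-.4,140+v/4-.4)
F=[("side",[-51.5,-200,18],s(190,557)),("side",[51.5,-200,18],s(446,522)),("side",[-51.5,150,18],s(76,74)),("side",[51.5,150,18],s(250,60)),
("scene",[-51.5,-200,18],c(253,38)),("scene",[51.5,-200,18],c(85,86))]
# racks: (sx, front?, z)
K=[("side",-50,0,18,s(135,303)),("side",50,0,18,s(342,280)),("side",50,0,54,s(337,224)),("side",-50,0,54,s(130,250)),
("scene",50,1,18,c(220,400)),("scene",-50,1,18,c(402,342)),("scene",50,1,54,c(207,358)),("scene",-50,1,54,c(402,305)),("scene",50,0,54,c(157,228)),("scene",-50,0,54,c(330,176))]
nn=[("scene",[0,150,18],(283.9,275.9)),("side",[0,150,18],(276.7,234)),("scene",[0,0,0],(255.7,222.3)),("side",[0,0,0],(291,277.4))]
kk=[("scene",(321,226.1)),("side",(235.2,237.8))]
def f(q,sp=False):
    r=[]
    for n,L,uv in F+nn: r.append(proj(n,W(q,L))[0]-uv)
    for n,x,fr,z,uv in K: r.append(proj(n,W(q,[x+q[5],q[4]+97*fr,z]))[0]-uv)
    for n,uv in kk: r.append(proj(n,W(q,[-104,92,q[3]]))[0]-uv)
    return np.concatenate(r)
s_=least_squares(f,[570,-37,-.08,50,-40,0],loss='soft_l1');q=s_.x
print(q.round(3),np.degrees(q[2]));print(f(q).reshape(-1,2).round(1).tolist())
np.save("q.npy",q)
print("rear",W(q,[0,q[4],18]),"start",W(q,[-104,92,q[3]]),"bottle in S", )
```

```text
[ 5.69858e+02 -3.73390e+01 -1.09000e-01  5.39300e+01 -5.30160e+01
  1.36600e+00] -6.248299373934315
[[0.1, 1.5], [-0.5, 0.7], [-1.8, 1.9], [-1.7, 1.0], [-0.4, 1.3], [-0.0, 0.4], [-0.4, 2.2], [2.1, -1.2], [0.4, 1.1], [1.3, 2.1], [-0.4, 2.5], [-0.5, 1.8], [1.9, 0.8], [0.8, 0.5], [-0.7, 2.8], [0.4, 2.0], [1.2, 2.8], [0.8, 0.5], [-1.2, -0.7], [1.1, -1.0], [0.9, 0.1], [0.2, -0.0]]
rear [[564.08783472 -90.04041177  18.        ]] start [[476.48883866  65.43357446  53.93019827]] bottle in S
```

```bash
cat > go.py <<'E'
from fit import *
import sys
q=np.load("q.npy")
def rel(L):  # tool shift (mm) and yaw turn to reach S-frame TIP position L
    o=ctrl.get_obs();Rt=R.from_rotvec(o['orientation']).as_matrix()
    T=W(q,L)[0]+[0,0,ctrl.tip_reach]
    x=np.array([-np.sin(q[2]),np.cos(q[2]),0]);z=np.array([0,0,-1.]);D=np.c_[x,np.cross(z,x),z]
    tip=o['ee_pos']+Rt@[0,0,ctrl.tip_reach]
    c,s=np.cos(q[2]),np.sin(q[2]);d=tip-[q[0],q[1],0]
    print("t",o['t'],"tipS",np.round([c*d[0]+s*d[1],-s*d[0]+c*d[1],d[2]],1),"F",o['ft_force'].round(1),"w",round(o['width'],1))
    print("shift(now axes)",(Rt.T@(T-o['ee_pos'])).round(1),"shift(target axes)",(D.T@(T-o['ee_pos'])).round(1),"turn",R.from_matrix(Rt.T@D).as_rotvec(degrees=True).round(2))
if __name__=="__main__": rel([float(a) for a in sys.argv[1:4]])
E
python3 go.py 0 -105 120
```

```text
t 0.95 tipS [-242.9 -557.1  222.7] F [ 0.1 -0.5 -0.1] w 87.6
shift(now axes) [ 443.8 -257.7  102.7] shift(target axes) [452.1 242.9 102.7] turn [  0.     0.   -58.38]
```

Request:
{"fn": "jog_arm", "kwargs": {"steps": [[[0.0222, -0.0129, 0.0036, 0, 0, 0, 0], [0.0222, -0.0129, 0.0036, 0, 0, 0, 0], [0.0222, -0.0129, 0.0036, 0, 0, 0, 0], [0.0222, -0.0129, 0.0036, 0, 0, 0, 0], [0.0222, -0.0129, 0.0036, 0, 0, 0, 0], [0.0222, -0.0129, 0.0036, 0, 0, 0, 0], [0.0222, -0.0129, 0.0036, 0, 0, 0, 0], [0.0222, -0.0129, 0.0036, 0, 0, 0, 0], [0.0222, -0.0129, 0.0036, 0, 0, 0, 0], [0.0222, -0.0129, 0.0036, 0, 0, 0, 0], [0.0222, -0.0129, 0.0036, 0, 0, 0, 0], [0.0222, -0.0129, 0.0036, 0, 0, 0, 0], [0.0222, -0.0129, 0.0036, 0, 0, 0, 0], [0.0222, -0.0129, 0.0036, 0, 0, 0, 0], [0.0222, -0.0129, 0.0036, 0, 0, 0, 0], [0.0222, -0.0129, 0.0036, 0, 0, 0, 0], [0.0222, -0.0129, 0.0036, 0, 0, 0, 0], [0.0222, -0.0129, 0.0036, 0, 0, 0, 0], [0.0222, -0.0129, 0.0036, 0, 0, 0, 0], [0.0222, -0.0129, 0.0036, 0, 0, 0, 0]]]}}

```text
t: 2.62
ee_pos: [559.1, -140.2, 332.6]
orientation: [3.065, 0.69, 0.0]
ft_force: [0.5, 0.1, -0.8]
width: 44.1
```

Request:
{"fn": "jog_arm", "kwargs": {"steps": [[[0, 0, 0, 0, 0, -6, 0], [0, 0, 0, 0, 0, -6, 0], [0, 0, 0, 0, 0, -6, 0], [0, 0, 0, 0, 0, -6, 0], [0, 0, 0, 0, 0, -6, 0], [0, 0, 0, 0, 0, -6, 0], [0, 0, 0, 0, 0, -6, 0], [0, 0, 0, 0, 0, -6, 0], [0, 0, 0, 0, 0, -6, 0], [0, 0, 0, 0, 0, -4.4, 0], [0, 0, 0, 0, 0, 0, 0]]]}}

```text
t: 3.53
ee_pos: [558.5, -141.4, 332.8]
orientation: [2.336, 2.101, 0.0]
ft_force: [0.4, 0.6, -0.3]
width: 44.2
```

```bash
python3 go.py 0 -105 120
python3 - <<'E'
from fit import *
q=np.load("q.npy")
im=ctrl.get_image("wrist")[:,:,::-1].copy()
cv2.imwrite("pics/w1.png",im)
def ln(Ls,c): cv2.polylines(im,[proj("wrist",W(q,Ls)).astype(int)],True,c,1)
ln([[-51.5,-100,18],[51.5,-100,18],[51.5,150,18],[-51.5,150,18]],(0,255,255))
ln([[-50,q[4],18],[50,q[4],18],[50,q[4],54],[-50,q[4],54]],(255,0,255))
ln([[-104+14*np.cos(a),92+14*np.sin(a),q[3]] for a in np.linspace(0,6.2,30)],(255,255,0))
cv2.imwrite("pics/w1o.png",im)
E
```

```text
t 3.5333 tipS [ 1.000e-01 -1.047e+02  1.508e+02] F [ 0.4  0.6 -0.3] w 44.2
shift(now axes) [-0.3 -0.  30.8] shift(target axes) [-0.3 -0.  30.8] turn [0.01 0.   0.17]
```

View pics/w1o.png

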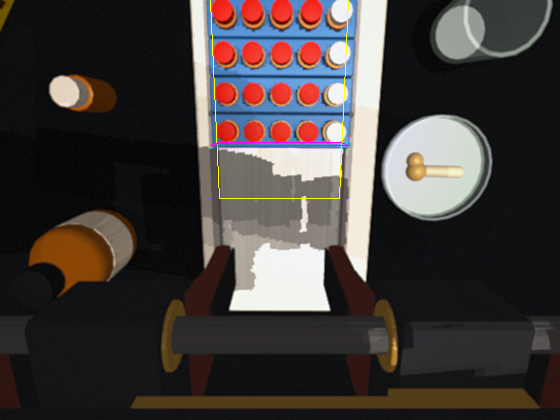

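The wrist view shows the rack row at u 213–350 with its rear edge near row 146, which matches my overlay to about 2 px. I'm descending behind the row with the jaws half open, so there are two contact points.

Request:
{"fn": "jog_arm", "kwargs": {"steps": [[[0, 0.001, 0.02, 0, 0, 0, 0], [0, 0, 0.02, 0, 0, 0, 0], [0, 0, 0.02, 0, 0, 0, 0], [0, 0, 0.02, 0, 0, 0, 0], [0, 0, 0.02, 0, 0, 0, 0], [0, 0, 0.01, 0, 0, 0, 0], [0, 0, 0.008, 0, 0, 0, 0], [0, 0, 0, 0, 0, 0, 0]]]}}

```text
t: 4.25
ee_pos: [559.1, -141.3, 213.5]
orientation: [-2.339, -2.095, 0.002]
ft_force: [0.2, -0.1, -0.5]
width: 43.7
```

```bash
python3 go.py 0 44 32
python3 - <<'E'
from fit import *
for n in ["side"]:
    im=ctrl.get_image(n)[:,:,::-1]; cv2.imwrite("pics/s2.png",cv2.resize(im[180:380,200:400],None,fx=3,fy=3,interpolation=2))
E
```

```text
t 4.25 tipS [   0.2 -104.5   31.5] F [ 0.2 -0.1 -0.5] w 43.7
shift(now axes) [148.6  -0.7  -0.5] shift(target axes) [148.6  -0.6  -0.5] turn [-0.12 -0.02 -0.05]
```

View pics/s2.png

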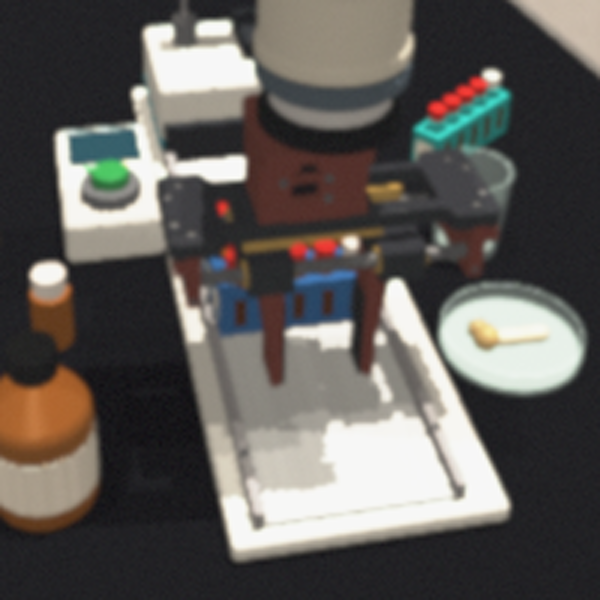

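The side view shows both fingertips inside the lane at about (275,375) and (365,370), clear of the rails and short of the rear rack face. Approaching slowly.

Request:
{"fn": "jog_arm", "kwargs": {"steps": [[[0.006, 0, 0, 0, 0, 0, 0], [0.006, 0, 0, 0, 0, 0, 0], [0.006, 0, 0, 0, 0, 0, 0], [0.006, 0, 0, 0, 0, 0, 0], [0.003, 0, 0, 0, 0, 0, 0], [0.003, 0, 0, 0, 0, 0, 0], [0.003, 0, 0, 0, 0, 0, 0], [0.003, 0, 0, 0, 0, 0, 0], [0.003, 0, 0, 0, 0, 0, 0], [0.003, 0, 0, 0, 0, 0, 0], [0.003, 0, 0, 0, 0, 0, 0], [0.003, 0, 0, 0, 0, 0, 0], [0.003, 0, 0, 0, 0, 0, 0], [0.003, 0, 0, 0, 0, 0, 0], [0.003, 0, 0, 0, 0, 0, 0], [0.003, 0, 0, 0, 0, 0, 0]]]}}

```text
t: 5.63
ee_pos: [566.0, -81.6, 214.7]
orientation: [2.339, 2.097, -0.0]
ft_force: [-1.2, -2.7, -0.3]
width: 43.2
```

```bash
python3 go.py 0 44 32
python3 - <<'E'
from fit import *
im=ctrl.get_image("wrist")[:,:,::-1]; cv2.imwrite("pics/w3.png",im)
E
```

```text
t 5.6333 tipS [  0.9 -44.4  32.7] F [-1.2 -2.7 -0.3] w 43.2
shift(now axes) [88.4 -0.9  0.7] shift(target axes) [88.4 -0.9  0.7] turn [-0.    0.    0.02]
```

View pics/w3.png

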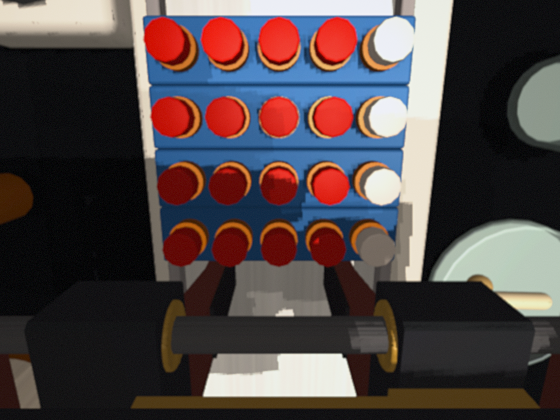

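Both fingers are on the rear rack, pushing with about 3 N, and the row is square in the lane. Continuing.

Request:
{"fn": "jog_arm", "kwargs": {"steps": [[[0.003, 0, 0, 0, 0, 0, 0], [0.0036, 0, 0, 0, 0, 0, 0], [0.004, 0, 0, 0, 0, 0, 0], [0.004, 0, 0, 0, 0, 0, 0], [0.004, 0, 0, 0, 0, 0, 0], [0.004, 0, 0, 0, 0, 0, 0], [0.004, 0, 0, 0, 0, 0, 0], [0.004, 0, 0, 0, 0, 0, 0], [0.004, 0, 0, 0, 0, 0, 0], [0.004, 0, 0, 0, 0, 0, 0], [0.004, 0, 0, 0, 0, 0, 0], [0.004, 0, 0, 0, 0, 0, 0], [0.004, 0, 0, 0, 0, 0, 0], [0.004, 0, 0, 0, 0, 0, 0], [0.004, 0, 0, 0, 0, 0, 0], [0.004, 0, 0, 0, 0, 0, 0], [0.004, 0, 0, 0, 0, 0, 0], [0.003, 0, 0, 0, 0, 0, 0], [0.002, 0, 0, 0, 0, 0, 0], [0.001, 0, 0, 0, 0, 0, 0]]]}}

```text
t: 7.35
ee_pos: [573.8, -9.3, 214.7]
orientation: [-2.338, -2.098, 0.0]
ft_force: [-0.0, -3.4, 0.0]
width: 43.9
```

```bash
python3 go.py 0 44 32
python3 - <<'E'
from fit import *
im=ctrl.get_image("wrist")[:,:,::-1]; cv2.imwrite("pics/w4.png",im)
E
```

```text
t 7.35 tipS [ 0.9 28.3 32.7] F [-0.  -3.4  0. ] w 43.9
shift(now axes) [15.7 -0.9  0.7] shift(target axes) [15.7 -0.9  0.7] turn [-0.    0.    0.04]
```

View pics/w4.png

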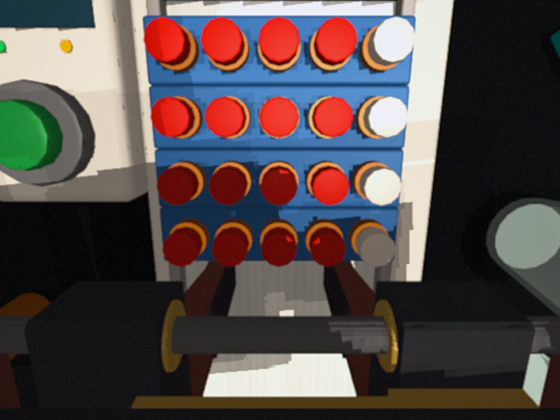

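All four racks move as one train and white floor still shows ahead of the front rack at the top of the picture. I'll do the last stretch in small steps.

Request:
{"fn": "jog_arm", "kwargs": {"steps": [[[0.0015, 0, 0, 0, 0, 0, 0], [0.0015, 0, 0, 0, 0, 0, 0], [0.0015, 0, 0, 0, 0, 0, 0], [0.0015, 0, 0, 0, 0, 0, 0], [0.0015, 0, 0, 0, 0, 0, 0], [0.0015, 0, 0, 0, 0, 0, 0], [0.001, 0, 0, 0, 0, 0, 0], [0.001, 0, 0, 0, 0, 0, 0], [0.001, 0, 0, 0, 0, 0, 0]]]}}

```text
t: 8.15
ee_pos: [575.1, 2.4, 214.7]
orientation: [-2.339, -2.097, 0.0]
ft_force: [-1.1, -2.0, 0.3]
width: 43.9
```

Request:
{"fn": "jog_arm", "kwargs": {"steps": [[[0.001, 0, 0, 0, 0, 0, 0], [0.001, 0, 0, 0, 0, 0, 0]]]}}

```text
t: 8.32
ee_pos: [575.4, 4.4, 214.7]
orientation: [2.339, 2.097, 0.0]
ft_force: [-0.2, -2.3, 0.5]
width: 43.6
```

Request:
{"fn": "jog_arm", "kwargs": {"steps": [[[0.0008, 0, 0, 0, 0, 0, 0], [0, 0, 0, 0, 0, 0, 0]]]}}

```text
t: 8.48
ee_pos: [575.5, 5.3, 214.7]
orientation: [-2.339, -2.097, -0.0]
ft_force: [-0.1, -0.9, 0.3]
width: 43.7
```

```bash
python3 go.py 0 44 32
python3 - <<'E'
from fit import *
im=ctrl.get_image("wrist")[:,:,::-1]; cv2.imwrite("pics/w5.png",im)
im=ctrl.get_image("scene")[:,:,::-1]; cv2.imwrite("pics/s5.png",cv2.resize(im[140:340,185:385],None,fx=3,fy=3,interpolation=2))
E
```

```text
t 8.4833 tipS [ 0.9 43.  32.7] F [-0.1 -0.9  0.3] w 43.7
shift(now axes) [ 1.  -0.9  0.7] shift(target axes) [ 1.  -0.9  0.7] turn [-0.   -0.01  0.02]
```

View pics/w5.png

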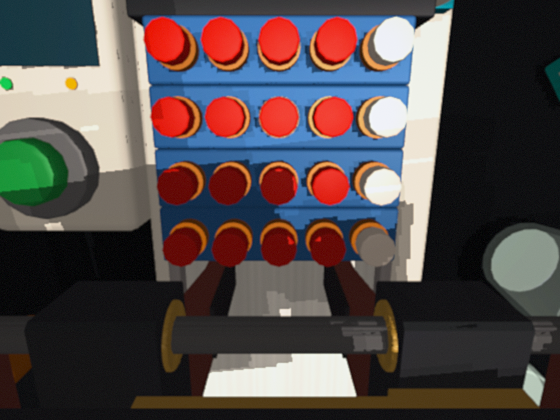

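View pics/s5.png

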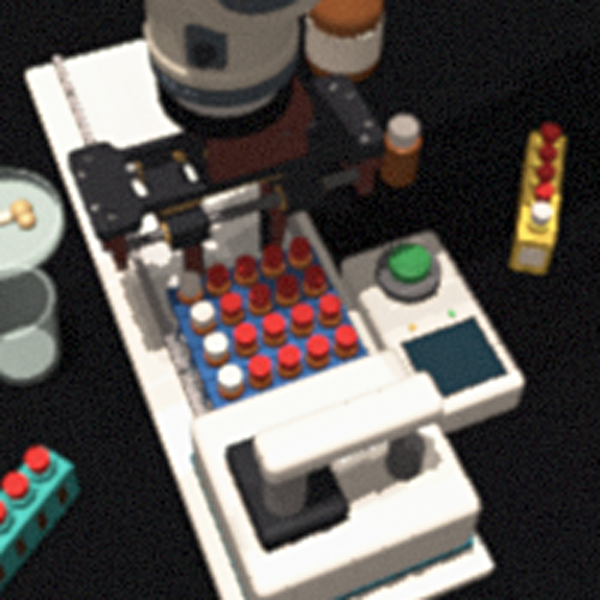

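The dark stop is now almost against the front rack (row 14 in the wrist view), but there is no force rise yet. I'm nudging until the force rises.

Request:
{"fn": "jog_arm", "kwargs": {"steps": [[[0.0008, 0, 0, 0, 0, 0, 0], [0, 0, 0, 0, 0, 0, 0]]]}}

```text
t: 8.75
ee_pos: [575.4, 5.5, 214.7]
orientation: [2.339, 2.097, -0.001]
ft_force: [-0.5, -5.9, 0.7]
width: 43.9
```

Request:
{"fn": "jog_arm", "kwargs": {"steps": [[[0.0008, 0, 0, 0, 0, 0, 0], [0, 0, 0, 0, 0, 0, 0]]]}}

```text
t: 8.92
ee_pos: [575.4, 5.7, 214.7]
orientation: [2.338, 2.097, -0.002]
ft_force: [-1.4, -9.1, 1.7]
width: 44.0
```

Request:
{"fn": "jog_arm", "kwargs": {"steps": [[[0.0008, 0, 0, 0, 0, 0, 0], [0, 0, 0, 0, 0, 0, 0]]]}}

```text
t: 9.08
ee_pos: [575.4, 5.9, 214.7]
orientation: [2.338, 2.097, -0.003]
ft_force: [-2.2, -14.2, 1.9]
width: 43.9
```

The tool has stalled (0.2 mm per 0.8 mm commanded) and the force rose to 14 N, so the train is home. Backing off and rising.

Request:
{"fn": "jog_arm", "kwargs": {"steps": [[[-0.002, 0, 0, 0, 0, 0, 0], [-0.002, 0, 0, 0, 0, 0, 0], [-0.004, 0, 0, 0, 0, 0, 0], [-0.008, 0, 0, 0, 0, 0, 0], [-0.012, 0, 0, 0, 0, 0, 0], [-0.012, 0, 0, 0, 0, 0, 0], [0, 0, -0.02, 0, 0, 0, 0], [0, 0, -0.03, 0, 0, 0, 1], [0, 0, -0.03, 0, 0, 0, 1], [0, 0, -0.03, 0, 0, 0, 1], [0, 0, 0, 0, 0, 0, 1], [0, 0, 0, 0, 0, 0, 1]]]}}

```text
t: 10.08
ee_pos: [571.7, -33.3, 326.5]
orientation: [2.338, 2.095, 0.004]
ft_force: [0.1, 0.7, -0.4]
width: 14.2
```

```bash
python3 - <<'E'
from fit import *
q=np.load("q.npy")
im=ctrl.get_image("wrist")[:,:,::-1]; cv2.imwrite("pics/w6.png",im)
obs=[]
for n in ["wrist"]:
    r=ctrl.landmark_of("start_top",n);print([(x['uv'],x['p']) for x in r]); 
    if r: print(onplane(n,r[0]['uv'],54),"expected",W(q,[-104,92,54]))
E
python3 go.py -104 92 90
```

```text
[([125.5, 95.0], 0.6)]
[475.92620436  64.05739968  54.        ] expected [[476.48883866  65.43357446  54.        ]]
t 10.1833 tipS [  0.2   4.5 142. ] F [0.  0.4 0.9] w 6.2
shift(now axes) [  87.5 -104.4   52.1] shift(target axes) [  87.5 -104.4   52. ] turn [-0.06  0.   -0.02]
```

View pics/w6.png

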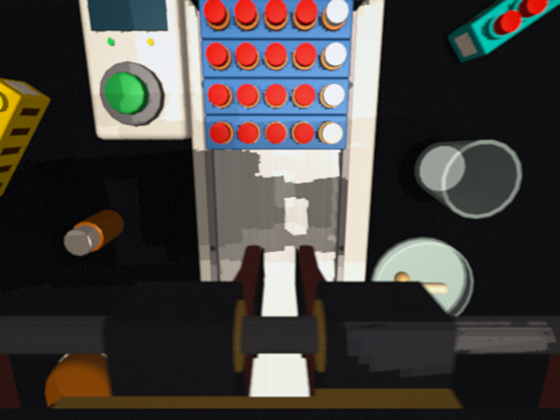

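The racks look tight and unmoved. The key at (125,95) triangulates to (475.9, 64.1), which agrees with the fit within 1.5 mm. Moving over it with the jaws closed.

Request:
{"fn": "jog_arm", "kwargs": {"steps": [[[0.0124, -0.0149, 0, 0, 0, 0, 1], [0.0124, -0.0149, 0, 0, 0, 0, 1], [0.0124, -0.0149, 0, 0, 0, 0, 1], [0.0124, -0.0149, 0, 0, 0, 0, 1], [0.0124, -0.0149, 0, 0, 0, 0, 1], [0.0124, -0.0149, 0, 0, 0, 0, 1], [0.0124, -0.0149, 0, 0, 0, 0, 1], [0, 0, 0.015, 0, 0, 0, 1], [0, 0, 0.015, 0, 0, 0, 1], [0, 0, 0.015, 0, 0, 0, 1], [0, 0, 0.015, 0, 0, 0, 1], [0, 0, 0, 0, 0, 0, 1]]]}}

```text
t: 11.18
ee_pos: [475.4, 65.0, 261.2]
orientation: [-2.336, -2.095, 0.009]
ft_force: [-0.6, -0.0, -0.1]
width: 0.4
```

```bash
python3 go.py -104 92 54
python3 - <<'E'
from fit import *
o=[]
for n,b in [("scene",(260,170)),("side",(160,160))]:
    im=ctrl.get_image(n)[:,:,::-1]; o.append(cv2.resize(im[b[1]:b[1]+130,b[0]:b[0]+130],None,fx=3,fy=3,interpolation=2))
cv2.imwrite("pics/k1.png",np.hstack(o))
E
```

```text
t 11.1833 tipS [-106.3   91.1   79.2] F [-0.6 -0.  -0.1] w 0.4
shift(now axes) [ 0.6  1.2 25.1] shift(target axes) [ 0.6  1.  25.2] turn [-0.4   0.09  0.02]
```

View pics/k1.png

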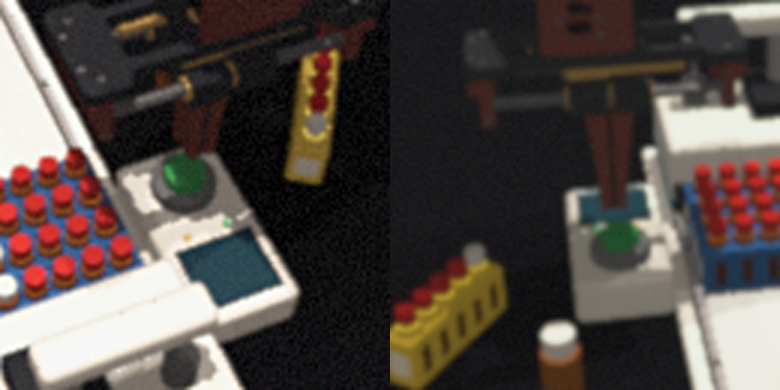

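Both views show the closed fingertips above the green key, with the key at about (183,175) and (615,235) in the crop. Pressing down.

Request:
{"fn": "jog_arm", "kwargs": {"steps": [[[0.0003, 0.001, 0.006, 0, 0, 0, 1], [0, 0, 0.006, 0, 0, 0, 1], [0, 0, 0.006, 0, 0, 0, 1], [0, 0, 0.003, 0, 0, 0, 1], [0, 0, 0.002, 0, 0, 0, 1], [0, 0, 0.002, 0, 0, 0, 1], [0, 0, 0, 0, 0, 0, 1]]]}}

```text
t: 11.87
ee_pos: [478.0, 65.5, 239.4]
orientation: [-2.339, -2.097, 0.0]
ft_force: [-0.8, -0.2, 0.2]
width: 1.0
```

Request:
{"fn": "jog_arm", "kwargs": {"steps": [[[0, 0, 0.0015, 0, 0, 0, 1], [0, 0, 0.0015, 0, 0, 0, 1], [0, 0, 0, 0, 0, 0, 1]]]}}

```text
t: 12.12
ee_pos: [478.2, 65.5, 236.7]
orientation: [2.339, 2.097, 0.001]
ft_force: [-1.1, 0.1, 1.9]
width: 0.4
```

Request:
{"fn": "jog_arm", "kwargs": {"steps": [[[0, 0, 0.0015, 0, 0, 0, 1], [0, 0, 0, 0, 0, 0, 1]]]}}

```text
t: 12.28
ee_pos: [478.2, 65.5, 235.2]
orientation: [2.339, 2.097, 0.001]
ft_force: [0.5, -0.6, 3.8]
width: 0.0
```

Request:
{"fn": "jog_arm", "kwargs": {"steps": [[[0, 0, 0.0015, 0, 0, 0, 1], [0, 0, 0, 0, 0, 0, 1]]]}}

```text
t: 12.45
ee_pos: [478.2, 65.5, 233.7]
orientation: [2.339, 2.097, 0.001]
ft_force: [0.6, 0.7, 3.6]
width: 0.0
```

Request:
{"fn": "jog_arm", "kwargs": {"steps": [[[0, 0, 0.0015, 0, 0, 0, 1], [0, 0, 0, 0, 0, 0, 1]]]}}

```text
t: 12.62
ee_pos: [478.3, 65.5, 232.3]
orientation: [2.339, 2.097, 0.001]
ft_force: [-1.0, -0.3, 5.8]
width: 0.1
```

Request:
{"fn": "jog_arm", "kwargs": {"steps": [[[0, 0, 0.0015, 0, 0, 0, 1], [0, 0, 0, 0, 0, 0, 1]]]}}

```text
t: 12.78
ee_pos: [478.3, 65.5, 232.0]
orientation: [2.339, 2.097, 0.001]
ft_force: [-4.8, -0.7, 23.0]
width: 0.5
```

Request:
{"fn": "jog_arm", "kwargs": {"steps": [[[0, 0, 0.0012, 0, 0, 0, 1], [0, 0, 0, 0, 0, 0, 1]]]}}

```text
t: 12.95
ee_pos: [478.4, 65.5, 231.7]
orientation: [2.339, 2.097, 0.001]
ft_force: [-9.0, -0.6, 36.1]
width: 0.4
```

The key bottomed at z 232 after about 6 mm of travel, where the force rises steeply. Releasing and moving clear.

Request:
{"fn": "jog_arm", "kwargs": {"steps": [[[0, 0, -0.003, 0, 0, 0, 1], [0, 0, -0.003, 0, 0, 0, 1], [0, 0, -0.005, 0, 0, 0, 1], [0, 0, -0.01, 0, 0, 0, 1], [0, 0, -0.02, 0, 0, 0, 1], [0, 0, -0.03, 0, 0, 0, 1], [0, 0, -0.03, 0, 0, 0, 1], [0, 0, -0.03, 0, 0, 0, 1], [-0.03, 0, 0, 0, 0, 0, 1], [-0.03, 0, 0, 0, 0, 0, 1], [-0.03, 0, 0, 0, 0, 0, 1], [-0.03, 0, 0, 0, 0, 0, 1], [-0.03, 0, 0, 0, 0, 0, 1], [0, 0, 0, 0, 0, 0, 1], [0, 0, 0, 0, 0, 0, 1]]]}}

```text
t: 14.2
ee_pos: [461.5, -84.7, 360.7]
orientation: [-2.342, -2.094, 0.0]
ft_force: [-0.2, 1.3, 0.4]
width: 0.4
```

```bash
python3 go.py 0 0 54
python3 - <<'E'
from fit import *
im=ctrl.get_image("wrist")[:,:,::-1];cv2.imwrite("pics/w8.png",im)
o=[]
for n,b in [("scene",(170,140)),("side",(180,170))]:
    im=ctrl.get_image(n)[:,:,::-1]; o.append(cv2.resize(im[b[1]:b[1]+190,b[0]:b[0]+190],None,fx=2.1,fy=2.1,interpolation=2))
    r=ctrl.landmark_of("start_top",n);print(n,[(x['uv'],x['p']) for x in r])
cv2.imwrite("pics/k8.png",np.hstack(o))
E
```

```text
t 14.2 tipS [-102.6  -58.9  178.7] F [-0.2  1.3  0.4] w 0.4
shift(now axes) [ 59.2 102.5 124.7] shift(target axes) [ 58.9 102.6 124.7] turn [-0.02 -0.01 -0.16]
scene [([322.2, 228.6], 0.44)]
side [([238.2, 235.4], 0.52)]
```

View pics/w8.png

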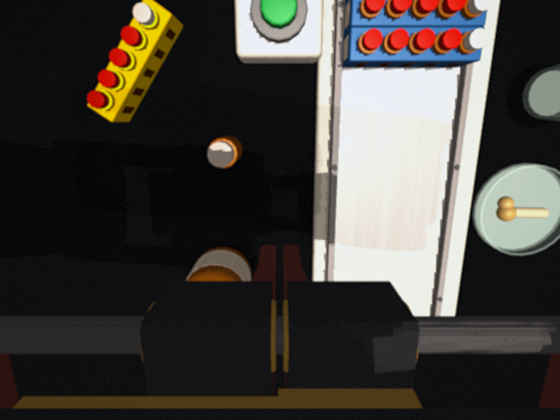

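View pics/k8.png

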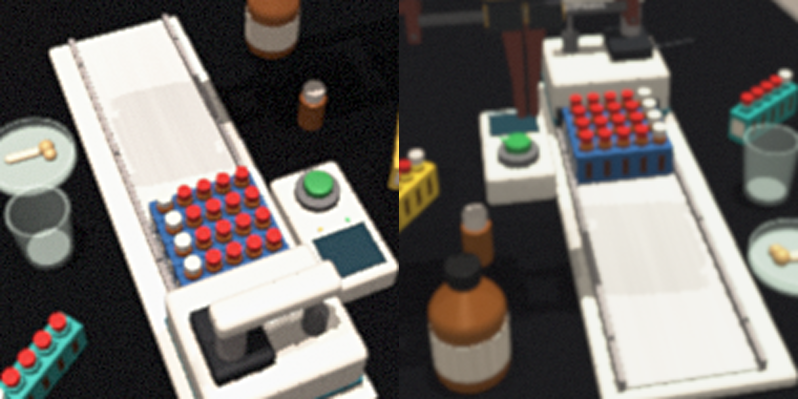

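The pictures show the racks tight and square at the stop. The key is up, the tool is clear of everything, and the bottle, beaker, dish, vial and look-alikes are where they were.

```bash
python3 -c "
from workcell import ctrl
print(ctrl.close_job())"
```

```text
the job is handed in; nothing more can be done
None
```

The vial sampler is loaded and started, and I handed the job in at about 14 s on the robot's clock. The hand-in gives no verdict.

- **Racks:** I pushed the four blue racks from behind the last one with half-open fingers, at about 50 mm/s or less and about 3 N. At the end stop the tool stalled and the force rose to 14 N, then I backed straight off.
- **Start key:** I pressed the green key with closed jaws. It bottomed after about 6 mm of travel, and I released it. The force briefly reached 36 N at the fingertips because my last two steps went past the bottom of the key's travel.
- **Last checks:** The final pictures show the row tight and square at the stop, and the key up. The bottle, beaker, dish, loose vial and both look-alikes are in place, and the robot is clear.
- **Limits:** My estimate of the sampler's position was off by up to about 3 pixels in the camera pictures. The evidence that the row is fully home is therefore the stall and force rise, plus the pictures. I did not measure the gaps between the racks or at the stop.

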